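Load the red cell into the bench charger

TASK

Put the red cell from the wooden tray into the black charger. Push its flat end down against the spring to compress it while the button end is still up, then tip the button end down in front of the brass contact, and let go with the cell level and fully home in the bay.

Things in the scene. Friction and masses are not known exactly. Their poses are not given: they have to be found in the camera images.
- cell_red: Red-sleeved cylinder cell, 32 mm diameter, 70 mm long, 145 g. Origin at its centre; x along its axis, to the steel button (10 mm wide, 2.5 mm high); black band near that end; -x end flat. Starts level in a fixed plywood tray, axis 34 mm up, beside a blue and a grey cell (parallel, 85 mm apart, order varies). Saddles 24 to 32 mm either side of its middle; between them 28 mm free below the axis.
- cell_red_button (a point): Centre of the tip of the red cell's button, 35 mm along +x from the cell's origin; axes as the cell's. When seated in the charger it touches the brass contact, 36 mm above the table, the cell's x along the charger's x and its flat end at charger x = -35 mm.
- charger: Black charger fixed to the table, bay open above. Origin on the table under the bay's middle; x from spring (robot's side) to brass contact, z up. Base 150 x 76 mm, top 14 mm up. Contact wall: face x = 35 mm, 12 thick, top 42 up. Spring housing x -84 to -54, top 46 up. Saddles x -45 to -27 and 23 to 35: cell rests 20 up, cheeks 34 apart, 30 up, 27 to 35 from middle; fingers fit between.
- spring (a joint): Travel of the spring's contact disc (14 mm diameter, centre 36 mm up, face at charger x = -26 mm when free) towards -x of the charger, in m: 0 free, 0.009 with a cell seated, stop at 0.024. Push 2.4 N at 0, plus 0.3 N per mm. A cell held 20 degrees flat end down meets the disc's upper edge, so the disc is about 7 mm further in than the cell's lower edge.
Things that resemble listed ones, but are neither listed nor needed, are in the scene too. There is more than one size of the cell_red; the one meant has the size given above.

How it is judged:
By the outcome, as a careful person would: the job done as asked, in the order asked, and still so for the second after the job is handed in, with the robot touching nothing.
It also fails if it takes over 42 s, if anything falls off the work surface, if the arm or the gripper's body presses on something with over 40 N, if the wrist force passes 120 N, or if a joint passes its speed limit or range.

ROBOT

A 7-joint arm with a two-finger parallel gripper is mounted at the origin on the work surface. World frame = base frame: x ahead of the robot, y to its left, z up, the work surface at z = 0. Lengths are in m, angles in rad, forces in N, time in s.
With the tool pointing down it reaches from about 0.35 to 0.9 m from the base axis. Payload 8.1 kg.
Tool frame: the origin (TCP) lies at the very end of the fingers, on their centre line; the grasp point (between the pads) lies 19 mm behind it; z points along the fingers, y is the line along which they close (so a half turn about z gives the same grasp; the last joint's range is limited). The gripper opens to 92 mm and grips with 3 to 60 N. Pads are 19 mm wide; open, the fingers measure 130 mm over their backs; the gripper's body (75 mm by 190 mm) begins 47 mm behind the grasp point.
Start: joints at [1.068, 0.434, 0.025, 1.573, -0.012, 1.134, -0.075], TCP at [0.243, -0.576, 0.227] pointing down, gripper open.
Joint ranges: [-2.62, 2.62], [-0.44, 2.09], [-1.27, 1.32], [0.08, 2.57], [-1.32, 4.46], [0.12, 2], [-2.74, 2.74]. Speed limits (rad/s): [2.22, 2.22, 3.01, 3.01, 3.14, 3.14, 3.14].

INTERFACE

Orientations are given as a rotation vector (axis times angle).
In Python, from cell import arm gives the robot as it stands.
- The arm moves only by the shell command python3 -m pendant 'ROWS' [FORCE]. ROWS is a JSON object of lists of equal length, an entry for each row: "slide": the shift along the tool's x, y, z in units of 0.3 m (1.0 is 0.3 m), a list of three; "dr": the turn, a rotation vector about the tool's x, y, z in units of 0.12 rad (1.0 is 0.12 rad), a list of three; "claw": the opening, from 0 (shut) to 1 (fully open). In form: {"slide": [[tx, ty, tz], ...], "dr": [[ax, ay, az], ...], "claw": [claw, ...]}. A call has 1 to 10 rows; each row shifts and turns the commanded pose from where the row before left it, along the tool's axes as they then stand; what a row does not reach is not made up. A row lasts 1/10 s, in which the tool goes at most 50 mm and 8.59 degrees, less where a joint would pass 70% of its speed; a pose out of reach is approached as far as the arm can. A call with a number of a shift or a turn outside -1 to 1 is refused whole. A call with a gripper value outside its range is refused whole. The fingers move at their own pace and stop on an object; FORCE is the grip in N (left out, the last holds). Time passes only in rows, so rows that do not move let the fingers close. It gives the time, the measured TCP pose, the force, the opening and the grip force at its end, in the units of the state.
- arm.observe(): the state, without advancing time (a new reading comes with each control period).
- arm.get_image(name): name is "scene" or "top" or "wrist"; returns the picture (480x640x3 uint8, red, green, blue); there is no depth.
- arm.calibration(name): a dict with "K" (3x3 intrinsics, pixels), "xyz" and "orientation" of the camera in the world. Camera axes: x right, y up, looking along -z (the intrinsics and any distortion apply to the point x, -y, -z); pixel columns grow to the right and rows downward; lengths in m; the calibration is good to about 2 mm. A picture is of the moment at which its call begins: read the wrist's pose just before it. calibration takes no time and is no camera call; for the wrist camera it gives the pose at the moment of the call.
- arm.sign_off(): hands the job in; it is judged then, once.
The state is a dict: "clock": time; "joints": joint angles; "dq": joint speeds; "joint_efforts": joint torques, N m; "position": TCP position; "ee_rot": TCP orientation; "force": force on the tool from outside, world axes, zero at the start; "ft_torque": the same for the moment, N m; "width": opening from 0.0 (shut) to 1.0 (fully open); "gripper_force": force on a finger pad.
Only numpy, scipy, OpenCV 4.12 (cv2) and the standard library are available. Lean on these libraries where they do the work, as an engineer would, in place of code of your own. Each camera call takes 0.05 s, during which the arm holds its last target. There are 200 camera calls.

## Working session

There is one attempt and no reset: what is moved stays moved. The work goes in short steps, Python scripts to look and compute and a shell command to move; the robot and the scene stay as the last step left them, time stands still between calls to the robot, and variables do not carry over. Pictures are saved under pics/ and viewed, at most 10 in all, crops included, and the job is handed in when it is done.

```bash
mkdir -p pics; ls; python3 - <<'E'
from cell import arm
import cv2
for n in("top","scene"):
    im=arm.get_image(n); cv2.imwrite(f"pics/{n}0.png",im[:,:,::-1])
    c=arm.calibration(n); print(n,c)
print(arm.observe())
E
```

```text
pics
top {'K': array([[509.77528204,   0.        , 316.24058023],
       [  0.        , 509.77528204, 242.48008289],
       [  0.        ,   0.        ,   1.        ]]), 'xyz': array([ 0.32930492, -0.01363103,  0.99813579]), 'orientation': array([ 0.12934609, -0.11470613, -1.57891074])}
scene {'K': array([[588.93294806,   0.        , 324.76462503],
       [  0.        , 588.93294806, 242.95129559],
       [  0.        ,   0.        ,   1.        ]]), 'xyz': array([ 1.07514251, -0.16299846,  0.99324808]), 'orientation': array([0.50096675, 0.3810519 , 1.22579642])}
{'clock': 0.1, 'joints': array([ 1.06837963,  0.43515342,  0.02497499,  1.57398564, -0.01160457,
        1.1340025 , -0.07507907]), 'dq': array([ 0.00146662, -0.00213495,  0.00128135, -0.00125423, -0.00111209,
        0.0011168 ,  0.00135035]), 'joint_efforts': array([ 3.34558077e-03, -6.69126105e+01,  9.87843834e-01, -3.15144324e+01,
       -6.06135651e-02,  3.74386681e-02,  1.52936752e-05]), 'position': array([ 0.24305821, -0.57531321,  0.22603131]), 'ee_rot': array([-3.07772415e+00, -6.23509441e-01,  6.27427701e-04]), 'force': array([0.15180503, 0.65265389, 0.09936069]), 'ft_torque': array([-0.04069253, -0.0853773 , -0.02699302]), 'gripper_force': 0.0, 'width': 0.9989544376711778}
```

View pics/top0.png

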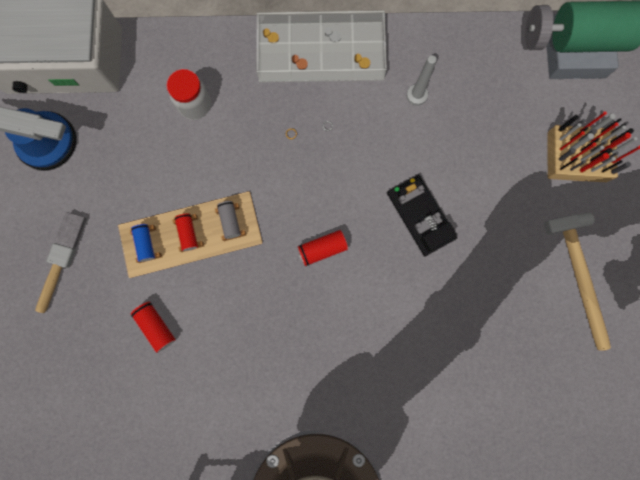

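View pics/scene0.png

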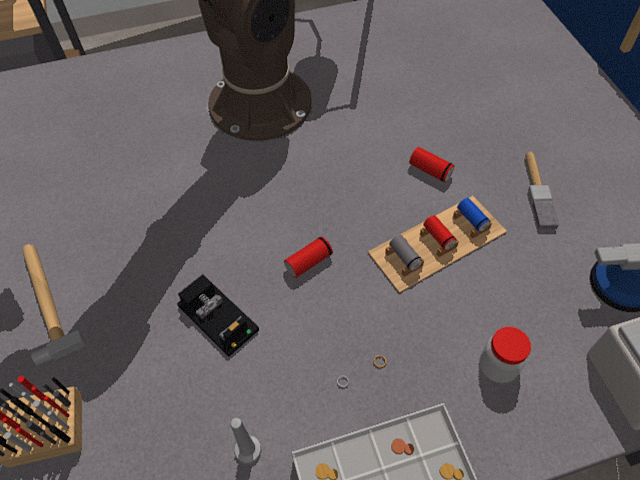

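Top view: the tray is at about (190,235) with the red cell at (187,232), and the charger is at (422,215). Two decoy red cells lie outside the tray. Enlarging both areas.

```bash
python3 - <<'E'
import cv2,numpy as np
t=cv2.imread("pics/top0.png");s=cv2.imread("pics/scene0.png")
def c(im,x,y): return cv2.resize(im[y:y+75,x:x+100],None,fx=4,fy=4,interpolation=cv2.INTER_CUBIC)
def d(im,x,y): return cv2.resize(im[y:y+100,x:x+133],(400,300),interpolation=cv2.INTER_CUBIC)
cv2.imwrite("pics/crop1.png",np.vstack([np.hstack([c(t,140,195),d(t,360,165)]),np.hstack([c(s,390,200),d(s,155,265)])]))
E
```

```text
(no output)
```

View pics/crop1.png

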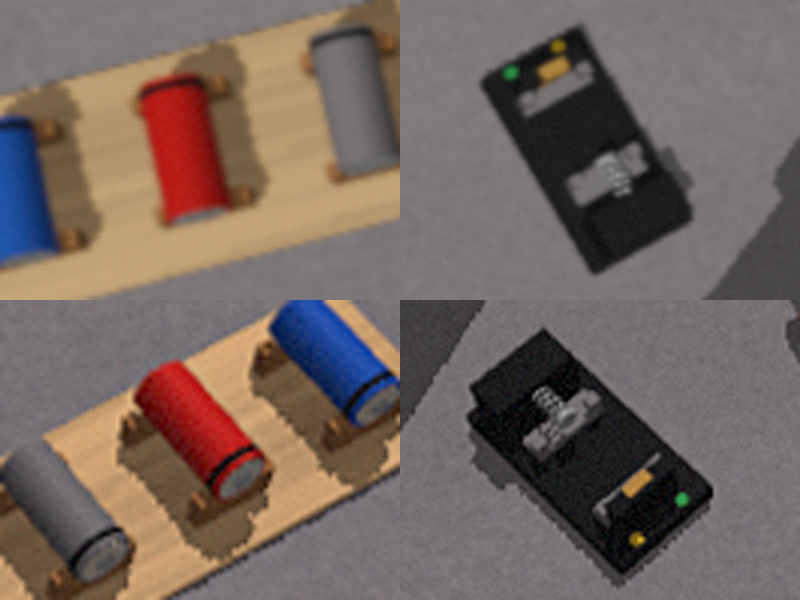

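```bash
cat > h.py <<'E'
import numpy as np,cv2,json
from scipy.spatial.transform import Rotation as R
from scipy.optimize import least_squares
def proj(c,P):
    p=(np.atleast_2d(P)-c["xyz"])@R.from_rotvec(c["orientation"]).as_matrix()
    p=p*[1,-1,-1]; q=p@np.array(c["K"]).T
    return q[:,:2]/q[:,2:]
def unproj(c,uv,z):
    d=np.linalg.solve(np.array(c["K"]),[uv[0],uv[1],1])*[1,-1,-1]
    d=R.from_rotvec(c["orientation"]).as_matrix()@d
    return c["xyz"]+d*(z-c["xyz"][2])/d[2]
def pose(x,y,yaw,P):
    P=np.atleast_2d(P); c,s=np.cos(yaw),np.sin(yaw)
    return np.c_[x+c*P[:,0]-s*P[:,1],y+s*P[:,0]+c*P[:,1],P[:,2]]
E
python3 - <<'E'
from h import *
from cell import arm
c=arm.calibration("top");s=arm.calibration("scene")
f=lambda x,y:(140+x/4,195+y/4)
a=unproj(c,f(172,80),.045);b=unproj(c,f(198,214),.045)
print("cell top: far",a,"near",b,np.linalg.norm(a-b),"yaw",np.arctan2(*(a-b)[1::-1]))
g=lambda x,y:(390+x/4,200+(y-300)/4)
print("cell scene btn face centre",unproj(s,g(242,478),.034))
k=100/300
f=lambda x,y:(360+(x-400)*k,165+y*k)
g=lambda x,y:(155+x*k-400*k,265+(y-300)*k)
for n,c1,q,z in [("contactbrass top",c,f(554,66),.042),("TL",c,f(481,80),.014),("TR",c,f(585,25),.014),("NearR",c,f(692,213),.0),("NearL",c,f(597,273),.0),
  ("brass sc",s,g(637,483),.036),("SR",s,g(714,490),.014),("SBot",s,g(617,572),.014),("disc sc",s,g(570,415),.036),("disc top",c,f(610,160),.04)]:
    print(n,unproj(c1,q,z)[:2])
st=arm.observe();w=arm.calibration("wrist");T=R.from_rotvec(st["ee_rot"])
print("cam in tool",T.inv().apply(w["xyz"]-st["position"]),(T.inv()*R.from_rotvec(w["orientation"])).as_rotvec(),w["K"][0])
print(T.as_matrix())
E
```

```text
cell top: far [0.53482351 0.24886356 0.045     ] near [0.46987171 0.23459798 0.045     ] 0.06649994372469187 yaw 0.21620057880171284
cell scene btn face centre [0.53857438 0.25181258 0.034     ]
contactbrass top [ 0.58486961 -0.18999164]
TL [ 0.58348556 -0.146643  ]
TR [ 0.62009595 -0.21680943]
NearR [ 0.49500134 -0.28469355]
NearL [ 0.45585862 -0.22037478]
brass sc [ 0.58270565 -0.18920157]
SR [ 0.59020599 -0.14608755]
SBot [ 0.62458477 -0.21366492]
disc sc [ 0.52547853 -0.21839345]
disc top [ 0.5232549  -0.22354395]
cam in tool [ 0.08231337 -0.00059681 -0.15781576] [2.05503565 2.05404657 0.32029041] [373.98410115   0.         315.78050883]
[[ 9.21152355e-01  3.89201624e-01 -6.58859607e-04]
 [ 3.89202162e-01 -9.21151530e-01  1.23964978e-03]
 [-1.24435827e-04 -1.39833590e-03 -9.99999015e-01]]
```

```bash
python3 -m pendant '{"slide":[[0.125,-0.078,0.025],[0.125,-0.078,0.025],[0.125,-0.078,0.025],[0.125,-0.078,0.025],[0.125,-0.078,0.025],[0.125,-0.078,0.025],[0.125,-0.078,0.025],[0.125,-0.078,0.025],[0.125,-0.078,0.025],[0,0,0]],"dr":[[0,0,0],[0,0,0],[0,0,0],[0,0,0],[0,0,0],[0,0,0],[0,0,0],[0,0,0],[0,0,0],[0,0,-0.7]],"claw":[0.6,0.6,0.6,0.6,0.6,0.6,0.6,0.6,0.6,0.6]}' 40
python3 -m pendant '{"slide":[[0,0,0],[0,0,0]],"dr":[[0,0,0],[0,0,0]],"claw":[0.6,0.6]}'
cat > snap.py <<'E'
import sys,pickle; from h import *; from cell import arm
n=sys.argv[1]; c=arm.calibration("wrist"); st=arm.observe(); im=arm.get_image("wrist")
cv2.imwrite(f"pics/{n}.png",im[:,:,::-1]); pickle.dump((c,st),open(n+".pkl","wb"))
print(st["clock"],st["position"],R.from_rotvec(st["ee_rot"]).as_matrix().round(4).tolist())
E
python3 snap.py w1
```

```text
clock: 1.1
position: [0.4757, -0.243, 0.1582]
ee_rot: [-3.043, -0.766, -0.002]
force: [-0.5, -0.5, 0.1]
width: 0.6
gripper_force: 0.0
clock: 1.3
position: [0.4715, -0.2513, 0.159]
ee_rot: [3.051, 0.747, -0.001]
force: [-0.5, -1.0, 0.0]
width: 0.599
gripper_force: 0.0
1.3 [ 0.47153062 -0.25125301  0.15903897] [[0.8868, 0.4622, -0.0007], [0.4622, -0.8868, -0.0003], [-0.0008, -0.0, -1.0]]
```

View pics/w1.png

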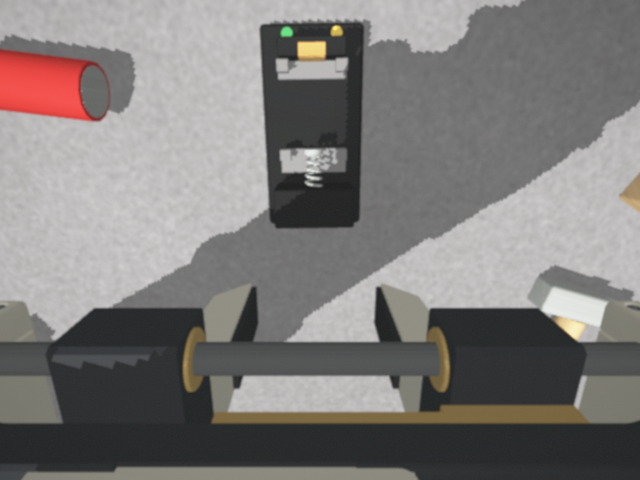

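The wrist view shows the charger upright: brass contact at about (311,50), button-end saddle at (312,68), spring at (314,165). Enlarging it.

```bash
python3 - <<'E'
import cv2,numpy as np
t=cv2.imread("pics/w1.png")
def c(x,y): return cv2.resize(t[y:y+115,x:x+114],(400,403),interpolation=cv2.INTER_CUBIC)
im=np.hstack([c(255,15),c(255,120)]); im=cv2.convertScaleAbs(im,alpha=1.6,beta=10)
cv2.imwrite("pics/crop2.png",im)
E
```

```text
(no output)
```

View pics/crop2.png

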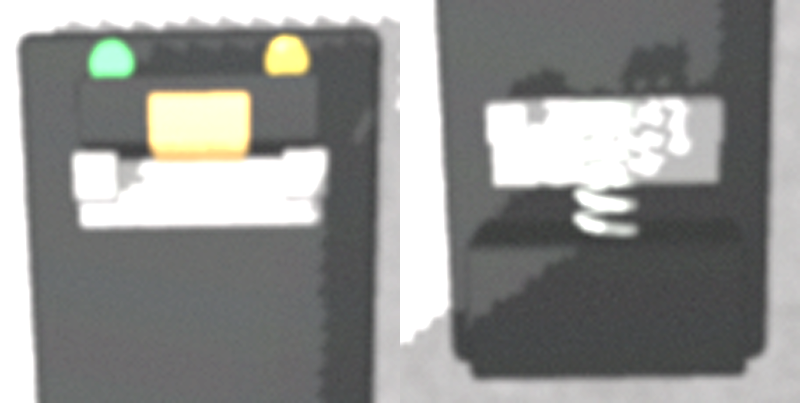

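```bash
python3 - <<'E'
from h import *; import pickle
c,st=pickle.load(open("w1.pkl","rb"))
k=1/3.509
L=lambda x,y:(255+x*k,15+y*k); Rr=lambda x,y:(255+(x-400)*k,120+y*k)
# (pixel, charger pt (None ignore via weight), wu, wv)
F=[(L(199,75),(47,0,42),1,1),(L(199,225),(23,0,17),1,1),(L(20,60),(56,38,14),1,0),(L(380,60),(56,-38,14),1,0),
(Rr(604.5,100),(-27,0,20),1,1),(Rr(604.5,185),(-45,0,20),1,1),(Rr(607.5,375),(-84,0,46),1,1),(Rr(455,330),(-70,38,14),1,0),(Rr(765,330),(-70,-38,14),1,0)]
P=np.array([f[1] for f in F])/1e3;U=np.array([f[0] for f in F]);W=np.array([f[2:] for f in F])
fn=lambda q:((proj(c,pose(*q,P))-U)*W).ravel()
r=least_squares(fn,[.553,-.206,.48],loss="soft_l1")
print(r.x);print(fn(r.x).reshape(-1,2).round(1).tolist())
print(c["xyz"], proj(c,pose(*r.x,[[.062,0,.014],[.035,0,.036],[-.026,0,.036]])))
E
```

```text
[ 0.54804566 -0.20805687  0.49308606]
[[-0.3, -0.6], [0.6, 0.1], [-1.7, -0.0], [1.1, -0.0], [-0.1, 0.3], [0.3, -0.5], [-0.1, 2.1], [-2.8, -0.0], [1.1, -0.0]]
[ 0.54440478 -0.21257423  0.3168099 ] [[311.5194361   20.65107199]
 [311.78295582  57.29652557]
 [313.06050547 149.03295312]]
```

```bash
python3 -m pendant '{"slide":[[0.058,-0.148,0.006],[0.058,-0.148,0.006],[0.058,-0.148,0.006],[0.058,-0.148,0.006],[0.058,-0.148,0.006],[0.058,-0.148,0.006],[0.058,-0.148,0.006],[0.058,-0.148,0.006],[0.058,-0.148,0.006],[0.058,-0.148,0.006]],"dr":[[0,0,0],[0,0,0],[0,0,0],[0,0,0],[0,0,0],[0,0,0],[0,0,0],[0,0,0],[0,0,0],[0,0,0]],"claw":[0.6,0.6,0.6,0.6,0.6,0.6,0.6,0.6,0.6,0.6]}' >/dev/null
python3 -m pendant '{"slide":[[0,0,0],[0,0,0],[0,0,0],[0,0,0],[0,0,0]],"dr":[[0,0,0.73],[0,0,0.73],[0,0,0.74],[0,0,0],[0,0,0]],"claw":[0.6,0.6,0.6,0.6,0.6]}'
python3 snap.py w2
```

```text
clock: 2.85
position: [0.4202, 0.2228, 0.1413]
ee_rot: [3.122, 0.345, 0.0]
force: [0.4, 0.2, 0.7]
width: 0.601
gripper_force: 0.0
2.85 [0.42017851 0.22275771 0.14131619] [[0.9759, 0.2181, 0.0003], [0.2181, -0.9759, -0.0003], [0.0003, 0.0003, -1.0]]
```

View pics/w2.png

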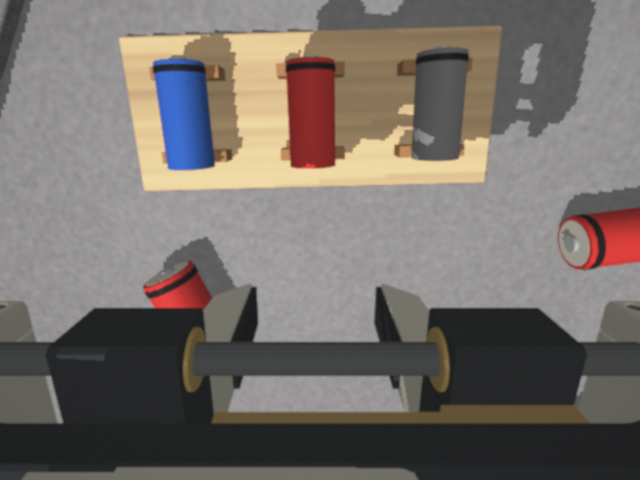

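```bash
python3 - <<'E'
from h import *; import pickle
c,st=pickle.load(open("w2.pkl","rb"))
im=cv2.imread("pics/w2.png").astype(int)
m=(im[:,:,2]>2.2*im[:,:,1])&(im[:,:,2]>60); m[:, :270]=0;m[:,350:]=0;m[200:]=0
rows=range(80,160,5); E=[(np.nonzero(m[r])[0].min(),np.nonzero(m[r])[0].max()+1) for r in rows]; E=np.array(E)
bot=np.nonzero(m.any(1))[0]; print(E[::5],bot.min(),bot.max())
g=im[40:75,311].sum(1);print(g.tolist())
th=np.linspace(0,2*np.pi,60)
def hull(q,x0,x1):
    P=np.concatenate([np.c_[np.full(60,x),.016*np.cos(th),.034+.016*np.sin(th)] for x in(x0,x1)])
    return cv2.convexHull(proj(c,pose(*q,P)).astype(np.float32))[:,0]
def lr(h,r):
    xs=[]
    for a,b in zip(h,np.roll(h,-1,0)):
        if (a[1]-r)*(b[1]-r)<0: xs.append(a[0]+(b[0]-a[0])*(r-a[1])/(b[1]-a[1]))
    return min(xs),max(xs)
def fn(q):
    h=hull(q,-.035,.0325); e=[np.subtract(lr(h,r+.5),E[i]) for i,r in enumerate(rows)]
    return np.r_[np.ravel(e),3*(h[:,1].max()-bot.max()-1),3*(h[:,1].min()-TOP)]
TOP=57.5
r=least_squares(fn,[.503,.243,.216],diff_step=1e-3,x_scale=[.01,.01,.05]);f=fn(r.x)
print(r.x,np.abs(f).mean(),f[-2:]/3,f[:4])
q=r.x;T=R.from_rotvec(st["ee_rot"]);g=pose(*q,[[0,0,.015]])[0]-st["position"]
print("slide to grasp TCP",T.inv().apply(g)/.3,"dyaw units",-(q[2]-np.arctan2(T.as_matrix()[1,0],T.as_matrix()[0,0]))/.12)
E
```

```text
[[288 334]
 [289 334]
 [290 334]
 [291 335]] 58 167
[349, 353, 353, 354, 358, 357, 362, 367, 364, 364, 361, 359, 359, 360, 364, 357, 327, 273, 229, 224, 222, 198, 146, 112, 109, 104, 104, 125, 155, 203, 221, 226, 226, 225, 224]
[0.50359788 0.24460425 0.23866124] 1.615235496969784 [ 1.18612671 -0.99617767] [-1.3432312   1.55883789 -1.1489563   1.5692749 ]
slide to grasp TCP [ 0.28714162 -0.01057413  0.42112613] dyaw units -0.1567988363480738
```

```bash
python3 -m pendant '{"slide":[[0.144,-0.005,0],[0.143,-0.005,0],[0,0,0.13],[0,0,0.13],[0,0,0.08],[0,0,0.04],[0,0,0.03],[0,0,0.01],[0,0,0],[0,0,0]],"dr":[[0,0,-0.15],[0,0,0],[0,0,0],[0,0,0],[0,0,0],[0,0,0],[0,0,0],[0,0,0],[0,0,0],[0,0,0]],"claw":[0.6,0.6,0.6,0.6,0.6,0.6,0.6,0.6,0.6,0.6]}' 45
python3 -m pendant '{"slide":[[0,0,0],[0,0,0],[0,0,0],[0,0,0],[0,0,0],[0,0,0]],"dr":[[0,0,0],[0,0,0],[0,0,0],[0,0,0],[0,0,0],[0,0,0]],"claw":[0.1,0.1,0.1,0.1,0.1,0.1]}' 45
```

```text
clock: 3.9
position: [0.5036, 0.2464, 0.0163]
ee_rot: [-3.119, -0.373, -0.003]
force: [-0.3, 0.6, 0.6]
width: 0.605
gripper_force: 0.0
clock: 4.5
position: [0.5031, 0.2459, 0.0154]
ee_rot: [3.119, 0.372, 0.0]
force: [-0.3, -1.0, 4.4]
width: 0.332
gripper_force: 45.0
```

```bash
python3 -m pendant '{"slide":[[0,0,-0.04],[0,0,-0.12],[0,0,-0.16],[0,0,-0.16],[0,0,0]],"dr":[[0,0,0],[0,0,0],[0,0,0],[0,0,0],[0,0,0]],"claw":[0.1,0.1,0.1,0.1,0.1]}'
python3 -m pendant '{"slide":[[-0.049,0.158,0],[-0.049,0.158,0],[-0.049,0.158,0],[-0.049,0.158,0],[-0.049,0.158,0],[-0.049,0.158,0],[-0.049,0.158,0],[-0.049,0.158,0],[-0.049,0.158,0],[-0.049,0.158,0]],"dr":[[0,0,0],[0,0,0],[0,0,0],[0,0,0],[0,0,0],[0,0,0],[0,0,0],[0,0,0],[0,0,0],[0,0,0]],"claw":[0.1,0.1,0.1,0.1,0.1,0.1,0.1,0.1,0.1,0.1]}' >/dev/null
python3 -m pendant '{"slide":[[0,0,0],[0,0,0],[0,0,0],[0,0,0],[0,0,0],[0,0,0]],"dr":[[0,0,-0.7],[0,0,-0.7],[0,0,-0.7],[0,0,0],[0,0,0],[0,0,0]],"claw":[0.1,0.1,0.1,0.1,0.1,0.1]}'
python3 snap.py w3
python3 - <<'E'
import cv2,numpy as np
t=cv2.imread("pics/w3.png")
t=cv2.convertScaleAbs(t,alpha=1.4,beta=10)
def c(x,y): return cv2.resize(t[y:y+115,x:x+114],(400,403),interpolation=cv2.INTER_CUBIC)
im=np.vstack([np.hstack([c(255,15),c(255,120)]),cv2.resize(t[230:330,180:446],(800,300))[:197*1]])
cv2.imwrite("pics/crop3.png",im)
E
```

```text
clock: 5.0
position: [0.506, 0.2485, 0.1664]
ee_rot: [-3.115, -0.372, -0.016]
force: [1.0, 1.0, -1.0]
width: 0.338
gripper_force: 45.0
clock: 6.6
position: [0.4716, -0.2491, 0.1592]
ee_rot: [-3.048, -0.759, 0.0]
force: [-0.2, 0.4, -0.7]
width: 0.336
gripper_force: 45.0
6.6 [ 0.47155948 -0.24908705  0.15918073] [[0.8833, 0.4688, -0.0002], [0.4688, -0.8833, 0.0001], [-0.0001, -0.0002, -1.0]]
```

View pics/crop3.png

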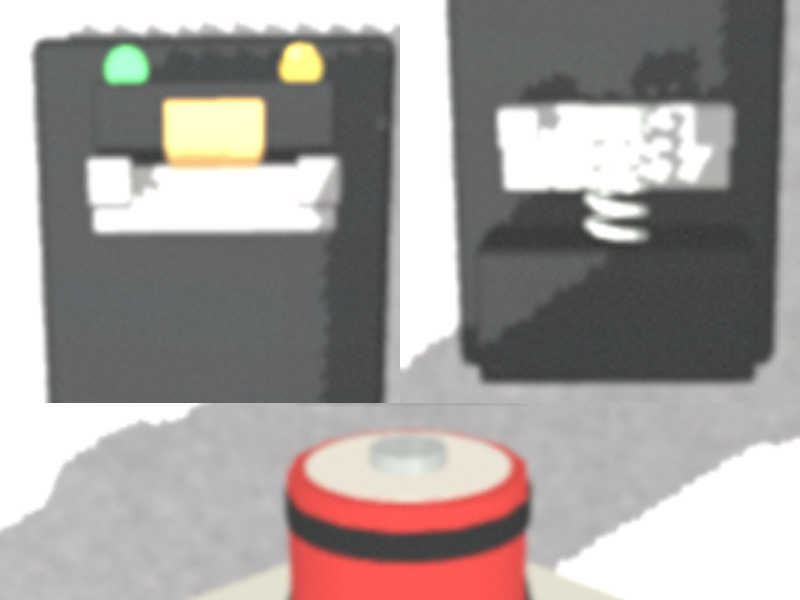

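```bash
python3 - <<'E'
from h import *; import pickle
c,st=pickle.load(open("w3.pkl","rb"))
k=1/3.509
L=lambda x,y:(255+x*k,15+y*k); Rr=lambda x,y:(255+(x-400)*k,120+y*k)
F=[(L(214,81),(47,0,42),1,1),(L(214,231),(23,0,17),1,1),(L(34,60),(56,38,14),1,0),(L(393,60),(56,-38,14),1,0),
(Rr(616,104),(-27,0,20),1,1),(Rr(616,190),(-45,0,20),1,1),(Rr(617.5,380),(-84,0,46),1,1),(Rr(463,330),(-70,38,14),1,0),(Rr(774,330),(-70,-38,14),1,0)]
P=np.array([f[1] for f in F])/1e3;U=np.array([f[0] for f in F]);W=np.array([f[2:] for f in F])
fn=lambda q:((proj(c,pose(*q,P))-U)*W).ravel()
r=least_squares(fn,[.553,-.206,.48],loss="soft_l1")
print(r.x);print(fn(r.x).reshape(-1,2).round(1).tolist())
T=R.from_rotvec(st["ee_rot"])
for x in(.035,.0325): print("pred btn/face",(proj(c,st["position"]+T.apply([x,0,-.019]))-[180,230])*3.008+[0,403])
print("face top",(proj(c,st["position"]+T.apply([.0325,0,-.035]))-[180,230])*3.008+[0,403], proj(c,st["position"]+T.apply([[0.034,0,-.019],[.035,0,-.019]])))
q=r.x; a,b=T.as_matrix()[:2,0]; print("tool yaw",np.arctan2(b,a))
# target: pre-tilt TCP level position over charger
for nm,x,z in [("TCP tilted pre",.0219,.0541)]:
    print(T.inv().apply(pose(*q,[[x,0,z]])[0]-st["position"])/.3)
E
```

```text
[ 0.54818961 -0.20810727  0.49514798]
[[-0.1, -0.5], [0.1, -0.1], [-1.5, 0.0], [1.4, -0.0], [-0.0, 0.5], [0.1, -0.6], [0.0, 1.9], [-2.2, -0.0], [1.3, -0.0]]
pred btn/face [[413.07932547 452.89205864]]
pred btn/face [[413.04453931 470.94807809]]
face top [[413.57468004 517.03569536]] [[317.32226322 248.99498329]
 [317.32690341 246.58645567]]
tool yaw 0.4879864731751004
[ 0.36270509 -0.00136493  0.35022435]
```

Cell is gripped, button forward, well centred. The charger fit is stable at (0.548, -0.208, yaw 0.495). Going above the bay, tilting 20° flat end down.

```bash
python3 -m pendant '{"slide":[[0.121,0,0],[0.121,0,0],[0.121,0,0],[0,0,0],[0,0,0],[0,0,0],[-0.04,0,0.11],[-0.04,0,0.11],[-0.04,0,0.11],[0,0,0]],"dr":[[0,0,-0.06],[0,0,0],[0,0,0],[0,0.97,0],[0,0.97,0],[0,0.97,0],[0,0,0],[0,0,0],[0,0,0],[0,0,0]],"claw":[0.1,0.1,0.1,0.1,0.1,0.1,0.1,0.1,0.1,0.1]}' 55
python3 -m pendant '{"slide":[[0,0,0],[0,0,0],[0,0,0]],"dr":[[0,0,0],[0,0,0],[0,0,0]],"claw":[0.1,0.1,0.1]}'
cat > rel.py <<'E'
from h import *; from cell import arm
q=[.548,-.208,.495]; st=arm.observe(); M=R.from_rotvec(st["ee_rot"]).as_matrix()
Z=R.from_euler("z",-q[2]).as_matrix(); N=Z@M; p=Z@(st["position"]-[q[0],q[1],0])
ce=p-.019*N[:,2]; e=1000*(ce-.035*N[:,0]+.016*N[:,2]); b=1000*(ce+.035*N[:,0]); l=1000*(ce+.0325*N[:,0]+.016*N[:,2])
print("t",st["clock"],"tilt",np.degrees(np.arcsin(N[2,0])).round(1),"flat low edge",e.round(1),"btn tip",b.round(1),"btn low",l.round(1),"F ch",(Z@st["force"]).round(1),"tau",(Z@st["ft_torque"]).round(2),"w",st["width"])
E
python3 rel.py
python3 - <<'E'
import cv2; from cell import arm
im=arm.get_image("scene")[:,:,::-1]; cv2.imwrite("pics/s2.png",cv2.resize(im[190:400,110:390],None,fx=2.8,fy=2.8,interpolation=cv2.INTER_CUBIC))
E
```

```text
clock: 7.65
position: [0.5643, -0.1966, 0.0496]
ee_rot: [-2.917, -0.737, -0.505]
force: [-1.2, 0.8, -1.2]
width: 0.338
gripper_force: 55.0
clock: 7.95
position: [0.5689, -0.1979, 0.056]
ee_rot: [-2.921, -0.742, -0.519]
force: [0.7, -0.5, -1.5]
width: 0.336
gripper_force: 55.0
t 7.95 tilt 20.1 flat low edge [-10.7  -1.1  46.7] btn tip [49.6 -0.9 85.8] btn low [52.7 -1.  69.9] F ch [ 0.4 -0.8 -1.5] tau [-0.05  0.5   0.  ] w 0.33563535419122703
```

View pics/s2.png

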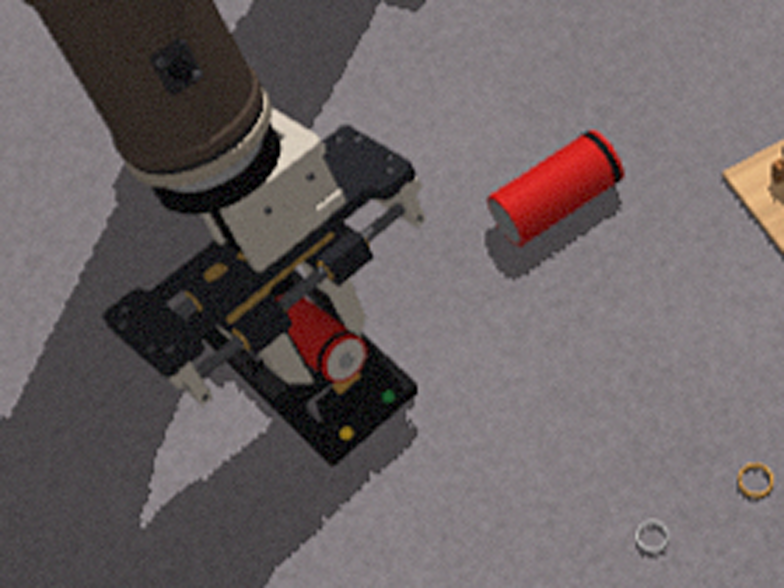

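The scene view shows the tilted cell over the bay, button up beyond the brass contact and laterally centred. Lowering, then starting the push.

```bash
python3 -m pendant '{"slide":[[-0.011,-0.0015,0.015],[-0.011,0,0.015],[-0.01,0,0.014],[0,0,0],[0,0,0]],"dr":[[0,0,0],[0,0,0],[0,0,0],[0,0,0],[0,0,0]],"claw":[0.1,0.1,0.1,0.1,0.1]}' 60 >/dev/null; python3 rel.py
python3 -m pendant '{"slide":[[-0.011,0,0.0005],[-0.011,0,0.0005],[-0.011,0,0.0005],[-0.011,0,0.0005],[0,0,0],[0,0,0]],"dr":[[0,0,0],[0,0,0],[0,0,0],[0,0,0],[0,0,0],[0,0,0]],"claw":[0.1,0.1,0.1,0.1,0.1,0.1]}' >/dev/null; python3 rel.py
```

```text
t 8.5 tilt 20.0 flat low edge [-16.4   0.5  28.7] btn tip [43.9  0.5 67.6] btn low [47.   0.6 51.8] F ch [-1.1  0.3 -0.6] tau [-0.    0.42 -0.03] w 0.3397773208754917
t 9.1 tilt 20.1 flat low edge [-27.7  -0.2  24.5] btn tip [32.5 -0.1 63.6] btn low [35.7 -0.1 47.7] F ch [5.  0.8 5.1] tau [-0.02 -0.7  -0.03] w 0.33475506121670345
```

Spring force of 5 N matches the predicted compression of 8.4 mm, so the x estimate is good. Continuing.

```bash
python3 -m pendant '{"slide":[[-0.011,0,-0.0007],[-0.011,0,-0.0007],[-0.011,0,-0.0008],[-0.011,0,-0.0008],[0,0,0],[0,0,0]],"dr":[[0,0,0],[0,0,0],[0,0,0],[0,0,0],[0,0,0],[0,0,0]],"claw":[0.1,0.1,0.1,0.1,0.1,0.1]}' >/dev/null; python3 rel.py
```

```text
t 9.7 tilt 20.2 flat low edge [-38.9  -0.5  21.6] btn tip [21.2 -0.2 60.7] btn low [24.4 -0.3 44.9] F ch [7.9 0.4 9.2] tau [ 0.11 -1.6   0.05] w 0.33605458852461534
```

```bash
python3 -m pendant '{"slide":[[-0.001,0,0.0081],[-0.001,0,0.0081],[-0.001,0,0.0081],[-0.001,0,0.0081],[0,0,0],[0,0,0]],"dr":[[0,-0.585,0],[0,-0.585,0],[0,-0.585,0],[0,-0.585,0],[0,0,0],[0,0,0]],"claw":[0.1,0.1,0.1,0.1,0.1,0.1]}' >/dev/null; python3 rel.py
```

```text
t 10.3 tilt 4.0 flat low edge [-38.8   0.2  20.5] btn tip [29.9  0.5 41.3] btn low [28.5  0.5 25.2] F ch [5.9 0.8 1.9] tau [-0.03 -1.25 -0.04] w 0.33352369611040195
```

```bash
python3 -m pendant '{"slide":[[-0.001,0,0.004],[0,0,0.004],[0,0,0],[0,0,0]],"dr":[[0,-0.29,0],[0,-0.29,0],[0,0,0],[0,0,0]],"claw":[0.1,0.1,0.1,0.1]}' >/dev/null; python3 rel.py
python3 - <<'E'
import cv2; from cell import arm
im=arm.get_image("scene")[:,:,::-1]; cv2.imwrite("pics/s3.png",cv2.resize(im[250:370,150:310],None,fx=5,fy=5,interpolation=cv2.INTER_CUBIC))
E
```

```text
t 10.7 tilt 0.1 flat low edge [-39.3   0.1  20.6] btn tip [30.7  0.3 36.6] btn low [28.2  0.3 20.6] F ch [6.1 0.3 1.9] tau [ 0.09 -1.37 -0.04] w 0.3378860343057432
```

View pics/s3.png

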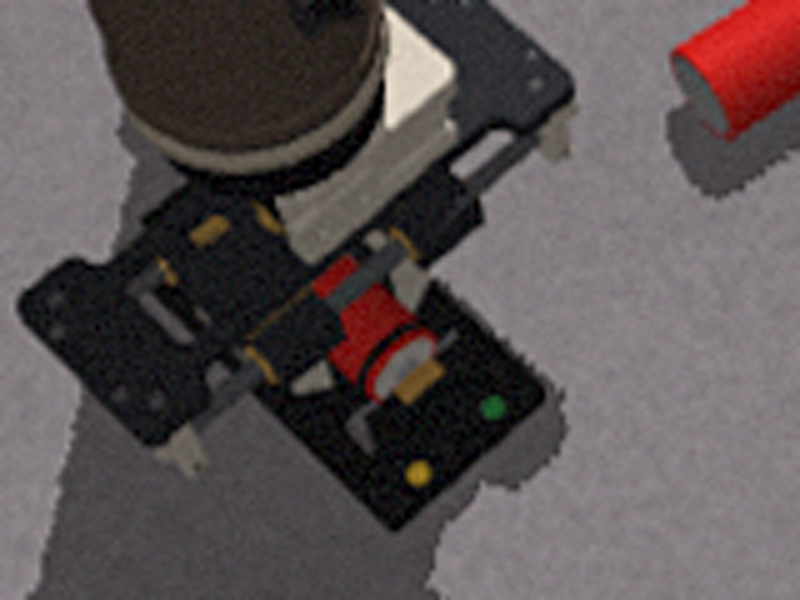

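The cell is level between the cheeks, with the button just short of the brass contact. Easing it forward to the contact and down.

```bash
python3 -m pendant '{"slide":[[0.005,0,0.001],[0.005,0,0.001],[0,0,0],[0,0,0]],"dr":[[0,0,0],[0,0,0],[0,0,0],[0,0,0]],"claw":[0.1,0.1,0.1,0.1]}' >/dev/null; python3 rel.py
python3 -m pendant '{"slide":[[0.002,0,0],[0.002,0,0],[0,0,0]],"dr":[[0,0,0],[0,0,0],[0,0,0]],"claw":[0.1,0.1,0.1]}' >/dev/null; python3 rel.py
```

```text
t 11.15 tilt -0.1 flat low edge [-38.8   0.   20.4] btn tip [31.2  0.1 36.3] btn low [28.7  0.1 20.3] F ch [-1.2  2.9 11.3] tau [0.44 0.01 0.05] w 0.33376187193392387
t 11.45 tilt -0.1 flat low edge [-38.2  -0.   20.4] btn tip [31.8  0.  36.2] btn low [29.3  0.  20.2] F ch [-2.1  2.4 11.8] tau [ 0.42  0.4  -0.07] w 0.33587218696067017
```

```bash
python3 -m pendant '{"slide":[[0,0,-0.002],[0,0,0],[0,0,0]],"dr":[[0,0,0],[0,0,0],[0,0,0]],"claw":[0.1,0.1,0.1]}' >/dev/null; python3 rel.py
```

```text
t 11.75 tilt -0.0 flat low edge [-36.6   0.   20.5] btn tip [33.4  0.2 36.4] btn low [30.9  0.1 20.4] F ch [ 4.6 -0.3  3.7] tau [ 0.   -0.88  0.01] w 0.33718621856952624
```

Friction on the saddle was the cause. It moves freely now, so I continue forward.

```bash
python3 -m pendant '{"slide":[[0.004,0,-0.0005],[0,0,0],[0,0,0]],"dr":[[0,0,0],[0,0,0],[0,0,0]],"claw":[0.1,0.1,0.1]}' >/dev/null; python3 rel.py
python3 -m pendant '{"slide":[[0.004,0,0],[0,0,0],[0,0,0]],"dr":[[0,0,0],[0,0,0],[0,0,0]],"claw":[0.1,0.1,0.1]}' >/dev/null; python3 rel.py
```

```text
t 12.05 tilt -0.0 flat low edge [-35.6   0.   20.5] btn tip [34.4  0.2 36.5] btn low [31.9  0.2 20.5] F ch [ 5.5 -1.4  1.9] tau [-0.21 -0.99  0.02] w 0.3337216835836763
t 12.35 tilt -0.1 flat low edge [-35.3   0.1  20.5] btn tip [34.7  0.2 36.4] btn low [32.2  0.2 20.4] F ch [-0.1 -1.2  4.6] tau [-0.24 -0.13  0.02] w 0.330460690519011
```

Contact reached: Fx dropped from 5.5 to 0 with the tip at 34.7 mm. Releasing and lifting.

```bash
python3 -m pendant '{"slide":[[0,0,0],[0,0,0],[0,0,0],[0,0,0],[0,0,0]],"dr":[[0,0,0],[0,0,0],[0,0,0],[0,0,0],[0,0,0]],"claw":[0.4,0.45,0.5,0.55,0.55]}'
python3 -m pendant '{"slide":[[0,0,-0.03],[0,0,-0.06],[0,0,-0.1],[0,0,-0.13],[-0.13,0,-0.08],[-0.14,0,0],[-0.1,0,0],[0,0,0],[0,0,0]],"dr":[[0,0,0],[0,0,0],[0,0,0],[0,0,0],[0,0,0],[0,0,0],[0,0,0],[0,0,0],[0,0,0]],"claw":[0.55,0.55,0.55,0.55,0.55,0.55,0.55,0.55,0.55]}'
python3 snap.py w4
python3 - <<'E'
import cv2,numpy as np; from cell import arm
s=arm.get_image("scene")[:,:,::-1]; w=cv2.imread("pics/w4.png")
cv2.imwrite("pics/f.png",np.hstack([cv2.resize(s[265:365,160:260],(400,400),interpolation=2),cv2.resize(w[0:240,200:440],(400,400))]))
E
```

```text
clock: 12.85
position: [0.5479, -0.2075, 0.0173]
ee_rot: [3.045, 0.773, -0.002]
force: [-0.1, -0.3, -0.0]
width: 0.548
gripper_force: 0.0
clock: 13.75
position: [0.4507, -0.2608, 0.1385]
ee_rot: [3.045, 0.77, -0.0]
force: [0.6, 0.4, 0.1]
width: 0.547
gripper_force: 0.0
13.75 [ 0.45067223 -0.26076598  0.1384584 ] [[0.8797, 0.4755, 0.0001], [0.4755, -0.8797, -0.0009], [-0.0004, 0.0009, -1.0]]
```

View pics/f.png

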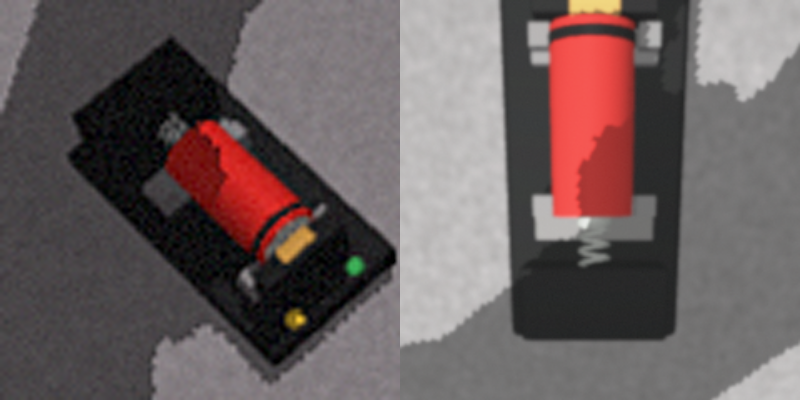

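The cell lies level and straight between the cheeks. Its button is on the brass contact and the spring is compressed behind its flat end. The gripper is clear, so I'm handing in.

```bash
python3 -c "
from cell import arm
print(arm.sign_off())"
```

```text
the job is handed in; nothing more can be done
None
```

The red cell is in the charger, level and fully home with its button on the brass contact and the spring compressed; the gripper was clear and the job was handed in at about 14 s.

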